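Hang and lock a hooked bracket on the bench rack

ROBOT

A 7-joint arm with a two-finger parallel gripper is mounted at the origin on the work surface. World frame = base frame: x ahead of the robot, y to its left, z up, the work surface at z = 0. Lengths are in m, angles in degrees, forces in N, time in s.
With the tool pointing down it reaches from about 0.4 to 0.875 m from the base axis. Payload 4.4 kg.
Tool frame: the origin (TCP) lies where the fingers leave the gripper's body, on its centre line; the fingertips stand 73 mm ahead of it and the grasp point (between the pads) lies 54 mm ahead of it; z points along the fingers, y is the line along which they close (so a half turn about z gives the same grasp; the last joint's range is limited). The gripper opens to 85 mm and grips with 20 to 120 N. Pads are 22 mm wide; open, the fingers measure 114 mm over their backs; the gripper's body (76 mm by 85 mm) begins 54 mm behind the grasp point. The pads swing forward as they close: fully open they stand 13 mm farther back than shut.
Start: joints at [-72.582, 36.005, 2.206, 86.941, -1.547, 57.084, -1.146], TCP at [0.235, 0.606, 0.304] pointing down, gripper open.
Joint ranges: [-175.42, 175.42], [-21.48, 121.26], [-71.46, 75.88], [10.55, 141.38], [-63.04, 243.04], [13.31, 113.54], [-168.57, 168.57]. Speed limits (degrees/s): [147.25, 147.25, 180, 180, 180, 180, 180].

INTERFACE

Orientations are given as a 3x3 rotation matrix whose columns are the frame's x, y, z axes.
In Python, from plant import arm gives the robot as it stands.
- The arm moves only by the tool apply_moves, never from a script. Its argument "series" is a list of rows, each an object with "offset": the shift along the tool's x, y, z in cm, a list of three; "rot": the turn, a rotation vector about the tool's x, y, z in rad, a list of three; "claw": the closure, from 0 (fully open) to 1 (shut). A call has exactly 8 rows; each row shifts and turns the commanded pose from where the row before left it, along the tool's axes as they then stand; what a row does not reach is not made up. A row lasts 1/12 s, in which the tool goes at most 41.7 mm and 7.16 degrees, less where a joint would pass 70% of its speed; a pose out of reach is approached as far as the arm can. A call with a gripper value outside its range is refused whole. The fingers move at their own pace and stop on an object; "grip_force" is the grip in N (left out, the last holds). Time passes only in rows, so rows that do not move let the fingers close, or fill a call up. It gives the time, the measured TCP pose, the force, the opening and the grip force at its end, in the units of the state.
- arm.sense(): the state, without advancing time (a new reading comes with each control period).
- arm.grab_frame(name): name is "side" or "top"; returns the picture (420x560x3 uint8, red, green, blue); there is no depth.
- arm.camera_params(name): a dict with "fx", "fy", "cx", "cy" (pixels), "rvec" (rotation vector, rad) and "tvec" (3), from world to camera coordinates, as OpenCV has them. Camera axes: x right, y down, z forward; pixel columns grow to the right and rows downward; lengths in m; the calibration is good to about 2 mm. A picture is of the moment at which its call begins. camera_params takes no time and is no camera call.
- arm.close_job(): hands the job in; it is judged then, once.
The state is a dict: "time": time; "joints": joint angles; "qd": joint speeds; "effort": joint torques, N m; "ee_pos": TCP position; "ee_rot": TCP orientation; "contact_force": force on the tool from outside, world axes, zero at the start; "moment": the same for the moment, N m; "gripper_width": finger opening in m; "finger_force": force on a finger pad.
Only numpy, scipy, OpenCV 4.12 (cv2) and the standard library are available. Lean on these libraries where they do the work, as an engineer would, in place of code of your own. Each camera call takes 0.05 s, during which the arm holds its last target. There are 200 camera calls.

TASK

The grey two-post rack on the bench still lacks one of its two steel shelf brackets. Take the loose bracket that has two hooked tabs on its back, feel both tabs into the slots of the rack's free post, and press it down against the spring buffer until the spring catch snaps out over its top edge, so that it hangs locked, square and level like its neighbour. Push gently, never ram or force it, and leave the other things on the bench where they are.

Things in the scene. Friction and masses are not known exactly. Their poses are not given: they have to be found in the camera images.
- rack: Fixed bench rack: two grey posts 70 mm wide, 190 mm tall, 190 mm apart. Origin on the bench straight below the middle of the FREE post's front face; x points level out of that face (the bracket comes from there), y along the rack, z up. The other post, at y = -190 mm, already carries a bracket. Its plywood foot, 15 mm thick, covers x -65 to 95, y -250 to 50 mm. Place and turn vary.
- post (a point): Point on the free post's front face (rack x = 0, y = 0), 117 mm above the bench, the middle between its two slots if the slotted strip sat true. But the strip, 50 mm wide, is screwed on anywhere up to 9 mm to either side (rack y) and 1.6 mm up or down, and that is not measured: look closely or feel for the slots. The strip does not move when pushed. Axes as the rack.
- post_top (a point): Top of the free post's face, 190 mm above the bench; axes as the rack. The slotted strip is 4 mm thick (rack x -4 to 0), 15 mm and more clear behind it. Two upright slots one above the other, 9 mm wide, 26 mm tall: z 84 to 110 and 124 to 150 mm above the bench with the strip true. All heights given for slots, catch, hooking, locking and hard stop shift with the strip.
- catch (a joint): Spring catch on the slotted strip, in line with the slots: 0 = out, 0.007 = flush with the face, 0.009 = inner stop (m). Dark steel nose 16 mm wide, 162 to 170 mm above the bench, 7 mm out. 1.4 N starts it, 4 N holds it flush. The back plate pushes it in as the tabs enter; it snaps out over the plate's top edge once the bracket's origin is down to 62 mm above the bench; hard stop at 60 mm.
- buffer (a joint): Travel of the spring buffer, m, 0 (free) to 0.012 (down): an upright rubber-capped plunger 16 mm wide on the rack's foot, 65 mm out of the free post's face (rack y = 0), top at 67 mm above the bench when free. Yields at 4.3 N, then 1.2 N per mm: about 10 N when the bracket can lock. It lifts an unlocked bracket; the bracket's weight does not hold it down.
- bracket: Loose steel bracket, about 0.4 kg, standing on its arm. Origin: middle of the bottom edge of its back plate's rear face; x along the arm, away from the plate; z up. Plate 5 mm thick (x 0 to 5), 50 mm wide, 100 mm tall. Arm: flat, 120 mm long, 50 mm wide, z 0 to 5 mm, front lip (x 115 to 120) up to z 27. Place and turn vary; it may swap places with the plain angle.
- rib (a point): Grasp point in the bracket's rib, 70 mm out from the plate's rear face, 42 mm above the underside; axes as the bracket. The rib stands lengthwise on the arm, 10 mm thick in y, x 5 to 115, top at z = 60 mm: grasp it from above, across y.
- tab (a point): Root of the bracket's upper tab (bracket x = 0, y = 0, z = 70 mm); axes as the bracket. Two tabs, 6 mm wide, stick out behind, x -12 to 0: stems z 24 to 36 and 64 to 76, each with a hook at x -12 to -6 reaching 10 mm lower. They pass the slots with the bracket's origin 70 to 74 mm above the bench, 1.5 mm free at each side; lowered, the hooks drop behind the wall with 2 mm play.
- angle: A plain steel angle, 100 mm long, 90 mm tall and 40 mm wide, with neither rib nor tabs; not wanted, leave it standing. Origin at the bottom of its upright plate; x along its foot.
- screw_jar: Closed glass jar 60 mm wide, 75 mm tall; bystander. Origin at the centre of its underside.
- driver: Screwdriver lying on the bench; bystander.
- spanner: Spanner lying on the bench; bystander.
- tape: Roll of tape lying flat, 90 mm across, 24 mm tall; bystander.
- offcut: Wood offcut 150 x 45 x 20 mm; bystander.
- mug: White mug, 85 mm tall; bystander.
Things that resemble listed ones, but are neither listed nor needed, are in the scene too. What is shaped like the bracket but orange is not meant.

How it is judged:
By the outcome, as a careful person would: the job done as asked, in the order asked, and still so for the second after the job is handed in, with the robot touching nothing.
It also fails if it takes over 58 s, if anything falls off the work surface, if the arm or the gripper's body presses on something with over 40 N, if the wrist force passes 120 N, or if a joint passes its speed limit or range.

## Working session

There is one attempt and no reset: what is moved stays moved. The work goes in short steps, Python scripts to look and compute and a tool call to move; the robot and the scene stay as the last step left them, time stands still between calls to the robot, and variables do not carry over. Pictures are saved under pics/ and viewed, at most 10 in all, crops included, and the job is handed in when it is done.

Besides the shell and the picture viewer there is one more tool, called after "Emit:" by a JSON object that holds its "fn" and its "kwargs". apply_moves: Moves the arm, as the interface text tells. Its arguments: {"type":"object","properties":{"series":{"type":"array"},"grip_force":{"type":"number"}},"required":["series"]}

```bash
mkdir -p pics; ls; cat > h.py <<'E'
import numpy as np, cv2
from plant import arm
def cam(n):
    p=arm.camera_params(n);K=np.array([[p['fx'],0,p['cx']],[0,p['fy'],p['cy']],[0,0,1.]])
    R=cv2.Rodrigues(np.array(p['rvec'],float))[0];return K,R,np.array(p['tvec'],float)
def ray(n,u,v):
    K,R,t=cam(n);d=R.T@np.linalg.inv(K)@[u,v,1.];return -R.T@t,d
def onz(n,u,v,z):
    o,d=ray(n,u,v);return o+d*(z-o[2])/d[2]
def proj(n,P):
    K,R,t=cam(n);c=np.asarray(P,float)@R.T+t;return (c/c[...,2:])@K.T
def snap(n,f):
    im=arm.grab_frame(n);cv2.imwrite('pics/'+f,im[...,::-1]);return im
E
python3 - <<'E'
from h import *
a=snap('top','t0.png');b=snap('side','s0.png')
for n in('top','side'):
    K,R,t=cam(n);print(n,K[0,0],-R.T@t,R[2])
print(arm.sense())
E
```

```text
pics
top 385.6044758657467 [0.34501255 0.16071495 0.86631783] [ 0.19939594 -0.00612292 -0.97989988]
side 476.8409428104829 [ 0.34523471 -0.42302974  0.84815903] [ 0.15529412  0.61319495 -0.77451643]
{'time': 0.1, 'joints': array([-72.58160491,  36.05499923,   2.20181764,  86.99247405,
        -1.54693081,  57.08291781,  -1.14464764]), 'qd': array([-0.08660136, -0.13883375,  0.02844834, -0.07404985, -0.08738598,
       -0.00913451,  0.06642015]), 'effort': array([ 2.60035733e-03, -5.64518809e+01,  1.23039488e+00, -1.93969113e+01,
        1.12897120e-02,  5.45300078e-03, -1.82272441e-05]), 'ee_pos': array([0.23473422, 0.60565154, 0.3030527 ]), 'ee_rot': array([[-9.32409138e-01,  3.61403942e-01, -6.24825999e-04],
       [ 3.61404482e-01,  9.32407689e-01, -1.64354746e-03],
       [-1.13919655e-05, -1.75827359e-03, -9.99998454e-01]]), 'contact_force': array([ 0.01553827, -0.26053876,  0.03222538]), 'moment': array([ 0.05508509, -0.06073128, -0.00291717]), 'finger_force': 0.0, 'gripper_width': 0.08541965151155245}
```

View pics/t0.png

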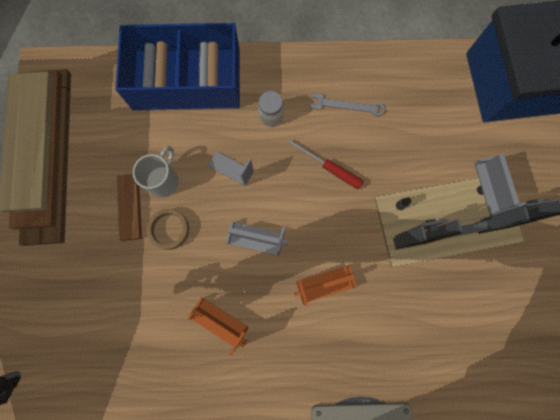

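View pics/s0.png

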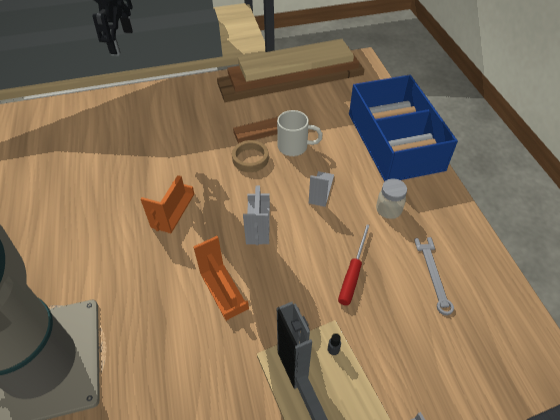

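The top view shows two grey candidates for the bracket. The one at (257,239) has a rib, lip and tabs, so it fits. The one at (232,168) is the small plain angle. The orange ones at (218,323) and (326,285) are not wanted. The free post is at about (428,235) with the buffer at (403,203). I'll confirm with one enlarged crop.

```bash
python3 - <<'E'
import cv2,numpy as np
t=cv2.imread('pics/t0.png');s=cv2.imread('pics/s0.png')
def c(i,u,v,w,h,W,H):return cv2.resize(i[v:v+h,u:u+w],(W,H),interpolation=cv2.INTER_CUBIC)
g=lambda x:np.clip((x/255.)**.6*255,0,255).astype('uint8')
A=np.hstack([c(t,215,210,80,60,400,300),c(s,230,170,80,60,400,300)])
B=np.hstack([c(t,375,180,80,60,400,300),c(s,250,290,120,90,400,300)])
cv2.imwrite('pics/c0.png',g(np.vstack([A,B])))
E
```

```text
(no output)
```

View pics/c0.png

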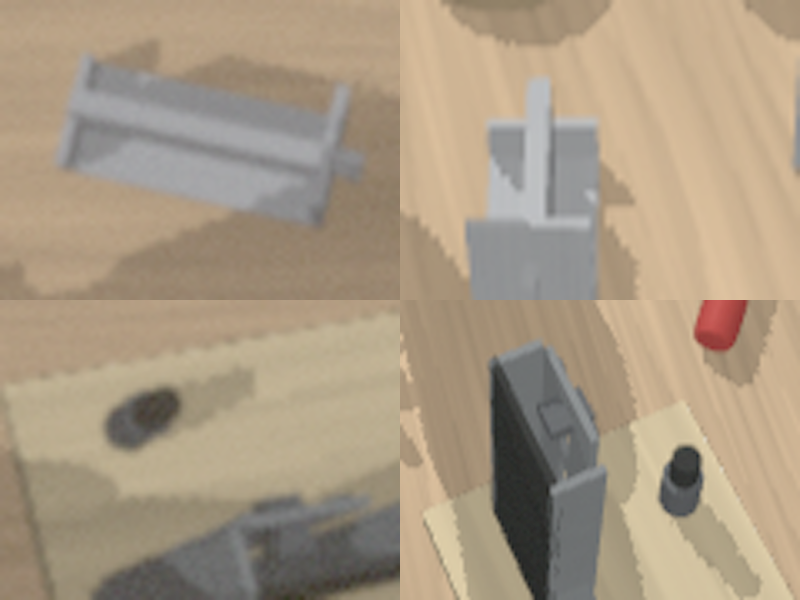

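The crop confirms it: the grey piece at top (257,239) has a rib, a front lip at left and a tab on the plate side at right (285,242), so it is the bracket. Next I'll measure it and the rack.

```bash
cat >> h.py <<'E'
def edge(im,p0,p1,half=4,n=40,sgn=0):
    "sub-pixel straight edge near p0-p1; returns refined end points. sgn +1: brighter to the right-hand normal"
    g=cv2.GaussianBlur(im.astype(np.float32).mean(2) if im.ndim==3 else im.astype(np.float32),(0,0),.8)
    p0,p1=np.array(p0,float),np.array(p1,float);d=(p1-p0)/np.linalg.norm(p1-p0);nn=np.array([-d[1],d[0]])
    s=np.arange(-half,half+.01,.25);T=np.linspace(.08,.92,n);pts=[]
    for a in T:
        q=p0+(p1-p0)*a+s[:,None]*nn
        pr=cv2.remap(g,q[:,0].astype(np.float32)[None],q[:,1].astype(np.float32)[None],cv2.INTER_LINEAR)[0]
        gr=np.gradient(pr);gr=abs(gr) if sgn==0 else np.clip(gr*sgn,0,None);k=gr.argmax()
        w=gr[max(0,k-4):k+5]; pts.append(q[max(0,k-4):k+5].T@w/max(w.sum(),1e-6))
    pts=np.array(pts,np.float32);vx,vy,x,y=cv2.fitLine(pts,cv2.DIST_HUBER,0,.01,.01).ravel()
    v=np.array([vx,vy]);c=np.array([x,y]);r=np.abs((pts-c)@[-vy,vx])
    return c+v*((p0-c)@v),c+v*((p1-c)@v),np.median(r)
E
python3 - <<'E'
from h import *
t=cv2.imread('pics/t0.png')[...,::-1];s=cv2.imread('pics/s0.png')[...,::-1]
def rep(nm,n,im,p0,p1,z,**k):
    a,b,r=edge(im,p0,p1,**k);A,B=onz(n,*a,z),onz(n,*b,z);d=B-A
    print(nm,a.round(1),b.round(1),'res',r.round(2),A[:2].round(4),B[:2].round(4),'len',np.linalg.norm(d).round(4),'ang',np.degrees(np.arctan2(d[1],d[0])).round(2))
c=lambda x,y:(215+x/5-.4,210+y/5-.4)
rep('ribU',"top",t,c(78,92),c(325,143),.06,half=2.5)
rep('ribL',"top",t,c(76,118),c(320,168),.06,half=2.5)
rep('plate out',"top",t,c(348,90),c(324,222),.1,half=2.5)
rep('lip out',"top",t,c(82,58),c(58,165),.027,half=2.5)
rep('armL',"top",t,c(68,167),c(300,220),.005,half=2.5)
rep('foot front','top',t,(380,197),(472,182),.015)
rep('foot left','top',t,(378,200),(391,262),.015)
rep('foot left','side',s,(260,362),(290,420),.015)
rep('foot back','top',t,(393,263),(515,243),.015)
print('tab',onz('top',*c(360,163),.07),'buffer top',onz('top',*c(0,0),.067))
for b in [(375+155/5,180+405/5-60)]: print('buffer t',b,onz('top',*b,.067))
print('buffer s',onz('side',250+686*0+ (686-400)*.3,290+(455-300)*.3,.067))
for nm,p in dict(fl=(482,300+0),).items(): pass
E
```

```text
ribU [230.4 227.1] [279.5 238.5] res 0.13 [0.4711 0.2624] [0.4446 0.1592] len 0.1066 ang -104.42
ribL [230.  232.2] [278.7 242.9] res 0.14 [0.4603 0.2632] [0.4353 0.1613] len 0.105 ang -103.74
plate out [284.1 227.6] [277.6 253.5] res 0.26 [0.4614 0.1496] [0.4097 0.1638] len 0.0536 ang 164.66
lip out [232.7 221.6] [227.2 242.9] res 0.15 [0.4883 0.2616] [0.4416 0.2735] len 0.0481 ang 165.7
armL [228.2 242.8] [274.5 253.9] res 0.3 [0.4442 0.2741] [0.4171 0.1711] len 0.1066 ang -104.75
foot front [380.  197.1] [471.4 178.8] res 0.65 [ 0.5392 -0.0708] [ 0.5774 -0.2832] len 0.2159 ang -79.81
foot left [376.5 200.4] [391.6 261.9] res 0.12 [ 0.5317 -0.0622] [ 0.3931 -0.0852] len 0.1406 ang -170.55
foot left [260.2 361.9] [285.8 421.8] res 0.52 [ 0.3854 -0.1048] [ 0.4039 -0.2128] len 0.1096 ang -80.23
foot back [393.3 264.6] [515.1 243.6] res 0.66 [ 0.387  -0.0885] [ 0.4269 -0.362 ] len 0.2764 ang -81.71
tab [0.43526162 0.14479564 0.07      ] buffer top [0.50811988 0.29506557 0.067     ]
buffer t (406.0, 201.0) [ 0.51756384 -0.11119318  0.067     ]
buffer s [ 0.51881536 -0.11385042  0.067     ]
```

Emit:
{"fn": "apply_moves", "kwargs": {"series": [{"offset":[-2.865,-2.3,0],"rot":[0,0,0],"claw":0},{"offset":[-2.865,-2.3,0],"rot":[0,0,0],"claw":0},{"offset":[-2.865,-2.3,0],"rot":[0,0,0],"claw":0},{"offset":[-2.865,-2.3,0],"rot":[0,0,0],"claw":0},{"offset":[-2.865,-2.3,0],"rot":[0,0,0],"claw":0},{"offset":[-2.865,-2.3,0],"rot":[0,0,0],"claw":0},{"offset":[-2.865,-2.3,0],"rot":[0,0,0],"claw":0},{"offset":[-2.865,-2.3,0],"rot":[0,0,0],"claw":0}], "grip_force": 60}}

```text
time: 0.77
ee_pos: [0.3825, 0.3499, 0.3037]
ee_rot: [[-0.932, 0.361, -0.0], [0.361, 0.932, -0.0], [0.0, -0.001, -1.0]]
contact_force: [0.3, 0.1, -0.0]
gripper_width: 0.0854
finger_force: 0.0
```

Emit:
{"fn": "apply_moves", "kwargs": {"series": [{"offset":[-2.865,-2.3,0],"rot":[0,0,0],"claw":0},{"offset":[-2.865,-2.3,0],"rot":[0,0,0],"claw":0},{"offset":[-2.865,-2.3,0],"rot":[0,0,0],"claw":0},{"offset":[-2.865,-2.3,0],"rot":[0,0,0],"claw":0},{"offset":[0,0,0],"rot":[0,0,0.12],"claw":0},{"offset":[0,0,0],"rot":[0,0,0.12],"claw":0},{"offset":[0,0,0],"rot":[0,0,0.12],"claw":0},{"offset":[0,0,0],"rot":[0,0,0.12],"claw":0}]}}

```text
time: 1.43
ee_pos: [0.4557, 0.2239, 0.3036]
ee_rot: [[-0.655, 0.756, -0.001], [0.756, 0.655, -0.0], [0.0, -0.001, -1.0]]
contact_force: [0.0, 0.3, -0.2]
gripper_width: 0.0854
finger_force: 0.0
```

Emit:
{"fn": "apply_moves", "kwargs": {"series": [{"offset":[0,0,0.6],"rot":[0,0,0.12],"claw":0},{"offset":[0,0,0.6],"rot":[0,0,0.12],"claw":0},{"offset":[0,0,0.6],"rot":[0,0,0.12],"claw":0},{"offset":[0,0,0.6],"rot":[0,0,0.12],"claw":0},{"offset":[0,0,0.6],"rot":[0,0,0.12],"claw":0},{"offset":[0,0,0.6],"rot":[0,0,0.12],"claw":0},{"offset":[0,0,0.6],"rot":[0,0,0.12],"claw":0},{"offset":[0,0,0.6],"rot":[0,0,0.12],"claw":0}]}}

```text
time: 2.1
ee_pos: [0.4555, 0.2245, 0.2554]
ee_rot: [[0.242, 0.97, -0.0], [0.97, -0.242, -0.0], [-0.0, -0.0, -1.0]]
contact_force: [-0.8, 0.1, -0.6]
gripper_width: 0.0856
finger_force: 0.0
```

```bash
cat >> h.py <<'E'
def go(tx,ty,tz,yang):
    "offset (tool cm) and turn (rad about tool z) to a tool-down pose with tool y at yang deg"
    s=arm.sense();R,p=np.array(s['ee_rot']),np.array(s['ee_pos'])
    a=np.degrees(np.arctan2(R[1,1],R[0,1]));Y=np.radians(yang)
    G=np.array([[-np.sin(Y),np.cos(Y),0],[np.cos(Y),np.sin(Y),0],[0,0,-1]]).T
    G=np.column_stack([np.cross([np.cos(Y),np.sin(Y),0],[0,0,-1]),[np.cos(Y),np.sin(Y),0],[0,0,-1]])
    rv=cv2.Rodrigues(R.T@G)[0].ravel()
    print('t',round(s['time'],2),'p',p.round(4),'yang',a.round(2),'tilt',R[:2,2].round(4),'off cm',(R.T@(np.array([tx,ty,tz])-p)*100).round(2),'rv',rv.round(4),'F',np.round(s['contact_force'],1),'M',np.round(s['moment'],2),'w',round(s['gripper_width'],4))
E
python3 -c "
from h import *
go(.4555,.2242,.096,-14.1)"
```

```text
t 2.1 p [0.4555 0.2245 0.2554] yang -14.02 tilt [-0.0004 -0.0003] off cm [-2.000e-02  1.000e-02  1.594e+01] rv [-0.0004  0.0004  0.0013] F [-0.8  0.1 -0.6] M [-0.02  0.02 -0.08] w 0.0856
```

Emit:
{"fn": "apply_moves", "kwargs": {"series": [{"offset":[0,0,3.2],"rot":[0,0,0],"claw":0},{"offset":[0,0,3.2],"rot":[0,0,0],"claw":0},{"offset":[0,0,3.2],"rot":[0,0,0],"claw":0},{"offset":[0,0,3.0],"rot":[0,0,0],"claw":0},{"offset":[0,0,2.0],"rot":[0,0,0],"claw":0},{"offset":[0,0,1.3],"rot":[0,0,0],"claw":0},{"offset":[0,0,0],"rot":[0,0,0],"claw":0},{"offset":[0,0,0],"rot":[0,0,0],"claw":0.5}]}}

```text
time: 2.77
ee_pos: [0.4554, 0.2242, 0.0964]
ee_rot: [[0.237, 0.972, -0.002], [0.972, -0.237, -0.001], [-0.001, -0.001, -1.0]]
contact_force: [1.5, -0.3, 0.7]
gripper_width: 0.0753
finger_force: 0.0
```

Emit:
{"fn": "apply_moves", "kwargs": {"series": [{"offset":[0,0,0],"rot":[0,0,0],"claw":0.7},{"offset":[0,0,0],"rot":[0,0,0],"claw":0.8},{"offset":[0,0,0],"rot":[0,0,0],"claw":1},{"offset":[0,0,0],"rot":[0,0,0],"claw":1},{"offset":[0,0,0],"rot":[0,0,0],"claw":1},{"offset":[0,0,0],"rot":[0,0,0],"claw":1},{"offset":[0,0,0],"rot":[0,0,0],"claw":1},{"offset":[0,0,0],"rot":[0,0,0],"claw":1}], "grip_force": 80}}

```text
time: 3.43
ee_pos: [0.4556, 0.2247, 0.0975]
ee_rot: [[0.237, 0.972, 0.0], [0.972, -0.237, 0.001], [0.001, -0.0, -1.0]]
contact_force: [-2.8, 0.3, 6.4]
gripper_width: 0.0095
finger_force: 78.8
```

```bash
python3 -c "
from h import *
go(.4555,.2242,.096,-14.1);snap('top','t1.png')"
```

```text
t 3.43 p [0.4556 0.2247 0.0975] yang -13.69 tilt [0.0001 0.0008] off cm [-0.06 -0.    0.15] rv [-0.     -0.0008  0.0072] F [-2.8  0.3  6.4] M [ 0.06  0.25 -0.04] w 0.0095
```

```bash
python3 - <<'E'
from h import *
t=cv2.imread('pics/t0.png');s=cv2.imread('pics/s0.png')
g=lambda x:np.clip((x/255.)**.55*255,0,255).astype('uint8')
A=cv2.resize(t[212:252,390:470],(800,400),interpolation=cv2.INTER_CUBIC)[:, :]
B=cv2.resize(s[300:350,268:322],(432,400),interpolation=cv2.INTER_CUBIC)
A=cv2.resize(t[215:255,390:460],(700,400),interpolation=cv2.INTER_CUBIC)
C=np.zeros((600,800,3),np.uint8);C[:300,:525]=cv2.resize(A,(525,300));C[300:,:]=0
B=cv2.resize(s[300:360,268:328],(300,300),interpolation=cv2.INTER_CUBIC)
A=cv2.resize(t[215:250,390:460],(560,280),interpolation=cv2.INTER_CUBIC)
C=np.zeros((560,800,3),np.uint8);C[:280,:560]=A
B=cv2.resize(s[296:356,268:323],(440,480),interpolation=cv2.INTER_CUBIC)
C=np.zeros((480,560+0,3),np.uint8)
A=cv2.resize(t[215:250,400:445],(360,280),interpolation=cv2.INTER_CUBIC)
out=np.zeros((480,800,3),np.uint8);out[:280,:360]=A;out[:,360:]=B
cv2.imwrite('pics/c1.png',g(out))
E
```

```text
(no output)
```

View pics/c1.png

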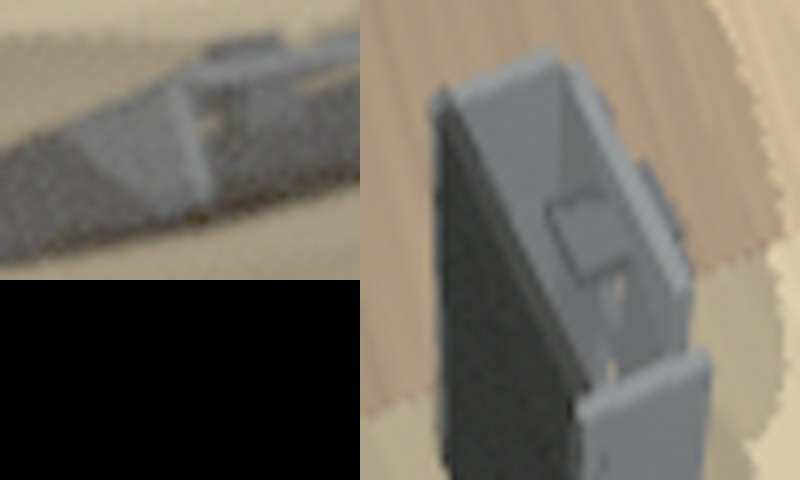

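```bash
python3 - <<'E'
from h import *
S=lambda x,y:(268+(x-360)/8-.44,296+y/8-.44)
T=lambda x,y:(400+x/8-.44,215+y/8-.44)
psi=np.radians(9.7);X=np.array([np.cos(psi),np.sin(psi)]);Y=np.array([-X[1],X[0]]);O=np.array([.4539,-.1235])
def r(nm,n,p,z):
    P=onz(n,*p,z)[:2];d=(P-O);print(nm,n,P.round(4),'rack mm',(1000*d@X).round(1),(1000*d@Y).round(1))
r('strip far front','side',S(576,62),.19);r('strip near front','side',S(692,285),.19)
r('wall far front','side',S(558,50),.19);r('wall near front','side',S(711,350),.19)
r('wall near back','side',S(580,408),.19);r('wall far back','side',S(450,92),.19)
r('nose far out','side',S(652,162),.17);r('nose near out','side',S(687,232),.17)
r('strip left front','top',T(192,65),.19);r('strip @360','top',T(360,38),.19)
r('nose left out','top',T(207,45),.17);r('nose right out','top',T(282,33),.17)
s=cv2.imread('pics/s0.png')[...,::-1]
a,b,e=edge(s,S(580,65),S(690,278),half=2,sgn=0);A=onz('side',*a,.19);B=onz('side',*b,.19);print(a,b,e,A,B,np.degrees(np.arctan2(*(B-A)[1::-1])))
E
```

```text
strip far front side [ 0.4477 -0.0963] rack mm -1.5 27.9
strip near front side [ 0.4562 -0.145 ] rack mm -1.3 -21.5
wall far front side [ 0.445 -0.093] rack mm -3.6 31.6
wall near front side [ 0.456  -0.1578] rack mm -3.7 -34.1
wall near back side [ 0.4302 -0.1623] rack mm -29.9 -34.3
wall far back side [ 0.4229 -0.0963] rack mm -26.0 32.0
nose far out side [ 0.4593 -0.1105] rack mm 7.5 11.9
nose near out side [ 0.4617 -0.126 ] rack mm 7.3 -3.8
strip left front top [ 0.4509 -0.0971] rack mm 1.5 26.5
strip @360 top [ 0.4561 -0.1351] rack mm 0.2 -11.8
nose left out top [ 0.4586 -0.1086] rack mm 7.1 13.9
nose right out top [ 0.461  -0.1261] rack mm 6.5 -3.7
[293.48431503 304.53810802] [307.74882478 330.88454311] 0.18512625 [ 0.44554622 -0.09784683  0.19      ] [ 0.45451618 -0.14403234  0.19      ] -79.00908082975195
```

Emit:
{"fn": "apply_moves", "kwargs": {"series": [{"offset":[0,0,-1.5],"rot":[0,0,0],"claw":1},{"offset":[0,0,-3.5],"rot":[0,0,0],"claw":1},{"offset":[0,0,-3.5],"rot":[0,0,0],"claw":1},{"offset":[0,0,-3.5],"rot":[0,0,0],"claw":1},{"offset":[0,0,-3],"rot":[0,0,0],"claw":1},{"offset":[-2.935,1.757,0],"rot":[0,0,0],"claw":1},{"offset":[-2.935,1.757,0],"rot":[0,0,0],"claw":1},{"offset":[-2.935,1.757,0],"rot":[0,0,0],"claw":1}]}}

```text
time: 4.15
ee_pos: [0.4858, 0.1263, 0.2473]
ee_rot: [[0.234, 0.972, 0.001], [0.972, -0.234, 0.001], [0.001, 0.0, -1.0]]
contact_force: [-0.1, -0.3, -5.3]
gripper_width: 0.009
finger_force: 78.6
```

Emit:
{"fn": "apply_moves", "kwargs": {"series": [{"offset":[-2.935,1.757,0],"rot":[0,0,0],"claw":1},{"offset":[-2.935,1.757,0],"rot":[0,0,0],"claw":1},{"offset":[-2.935,1.757,0],"rot":[0,0,0],"claw":1},{"offset":[-2.935,1.757,0],"rot":[0,0,0],"claw":1},{"offset":[0,0,0],"rot":[0,0,0.116],"claw":1},{"offset":[0,0,0],"rot":[0,0,0.116],"claw":1},{"offset":[0,0,0],"rot":[0,0,0.116],"claw":1},{"offset":[0,0,0],"rot":[0,0,0.116],"claw":1}]}}

```text
time: 4.82
ee_pos: [0.5259, -0.0045, 0.2464]
ee_rot: [[0.652, 0.759, -0.002], [0.759, -0.652, 0.0], [-0.001, -0.001, -1.0]]
contact_force: [-0.7, -0.5, -3.9]
gripper_width: 0.009
finger_force: 78.6
```

Emit:
{"fn": "apply_moves", "kwargs": {"series": [{"offset":[0,0,0],"rot":[0,0,0.116],"claw":1},{"offset":[0,0,0],"rot":[0,0,0.116],"claw":1},{"offset":[0,0,0],"rot":[0,0,0.116],"claw":1},{"offset":[0,0,0],"rot":[0,0,0.116],"claw":1},{"offset":[0,0,0],"rot":[0,0,0.116],"claw":1},{"offset":[0,0,0],"rot":[0,0,0.116],"claw":1},{"offset":[0,0,0],"rot":[0,0,0],"claw":1},{"offset":[0,0,0],"rot":[0,0,0],"claw":1}]}}

```text
time: 5.48
ee_pos: [0.5261, -0.004, 0.2464]
ee_rot: [[0.985, 0.174, -0.001], [0.174, -0.985, -0.0], [-0.001, 0.0, -1.0]]
contact_force: [-0.0, 0.4, -3.6]
gripper_width: 0.009
finger_force: 78.6
```

```bash
python3 -c "
from h import *
go(.6553,-.085,.1695,-80.3)"
```

```text
t 5.48 p [ 0.5261 -0.004   0.2464] yang -79.96 tilt [-0.0012 -0.0004] off cm [11.32 10.23  7.68] rv [0.0002 0.0013 0.0059] F [-0.   0.4 -3.6] M [ 0.08 -0.05 -0.02] w 0.009
```

Emit:
{"fn": "apply_moves", "kwargs": {"series": [{"offset":[0.5,2.55,0],"rot":[0,0,0.005],"claw":1},{"offset":[0.5,2.55,0],"rot":[0,0,0],"claw":1},{"offset":[0.37,2.55,0],"rot":[0,0,0],"claw":1},{"offset":[0,2.55,0],"rot":[0,0,0],"claw":1},{"offset":[0,0,2],"rot":[0,0,0],"claw":1},{"offset":[0,0,2],"rot":[0,0,0],"claw":1},{"offset":[0,0,0.9],"rot":[0,0,0],"claw":1},{"offset":[0,0,0],"rot":[0,0,0],"claw":1}]}}

```text
time: 6.15
ee_pos: [0.5557, -0.1017, 0.1957]
ee_rot: [[0.986, 0.168, -0.005], [0.168, -0.986, 0.002], [-0.004, -0.002, -1.0]]
contact_force: [-0.0, -0.2, -3.6]
gripper_width: 0.0092
finger_force: 78.8
```

```bash
python3 - <<'E'
from h import *
go(.5567,-.1019,.1695,-80.3)
t=snap('top','t2.png');s=snap('side','s2.png')
g=lambda x:np.clip((x/255.)**.6*255,0,255).astype('uint8')[...,::-1]
A=cv2.resize(t[170:260,375:475],(400,360),interpolation=cv2.INTER_CUBIC)
B=cv2.resize(s[270:400,260:360],(400,520),interpolation=cv2.INTER_CUBIC)
o=np.zeros((520,800,3),np.uint8);o[:360,:400]=A;o[:,400:]=B
cv2.imwrite('pics/c2.png',g(o))
E
```

```text
t 6.15 p [ 0.5557 -0.1017  0.1957] yang -80.34 tilt [-0.0046  0.0017] off cm [0.11 0.04 2.62] rv [-0.0025  0.0043 -0.0006] F [-0.  -0.2 -3.6] M [ 0.1  -0.06  0.03] w 0.0092
```

View pics/c2.png

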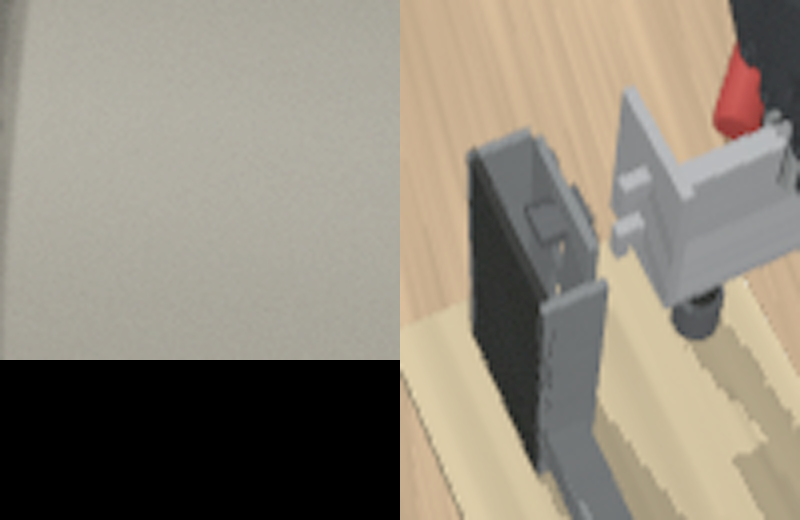

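```bash
python3 - <<'E'
from h import *
s=arm.sense();R,p=s['ee_rot'],s['ee_pos'];X=np.array([R[0,0],R[1,0]]);X/=np.linalg.norm(X);Y=np.array([-X[1],X[0]])
u0=p[2]-.0975
def W(x,y,z):return np.r_[p[:2]+X*(x-.07)+Y*y,u0+z]
for nm,q in dict(farTop=(0,.025,.1),nearTop=(0,-.025,.1),tabU=(-.012,-.003,.076),tabUfar=(-.012,.003,.076),tabL=(-.012,-.003,.036),nearBot=(0,-.025,0)).items():
    u=proj('side',W(*q));print(nm,u[:2].round(1),'crop',((u[0]-260+.4)*4+400).round(0),((u[1]-270+.4)*4).round(0))
# inverse: measured points -> bracket frame
im=cv2.imread('pics/s2.png')[...,::-1]
S=lambda x,y:(260+(x-400)/4-.4,270+y/4-.4)
for nm,q,z in [('farTop',(626,90),.1),('nearTop',(681,195),.1),('tabU end near',(628,192),.076),('tabU end far',(617,179),.076)]:
    P=onz('side',*S(*q),u0+z);d=P[:2]-p[:2];print(nm,'bracket mm',(d@X*1000+70).round(1),(d@Y*1000).round(1))
O=np.array([.4539,-.1235]);print('rack of TCP',((p[:2]-O)@X*1000).round(1),((p[:2]-O)@Y*1000).round(1))
E
```

```text
farTop [316.4 290.7] crop 627.0 84.0
nearTop [331.8 318.4] crop 689.0 195.0
tabU [316.8 316.2] crop 629.0 186.0
tabUfar [315.  312.9] crop 622.0 173.0
tabL [315.4 327.5] crop 623.0 232.0
nearBot [326.9 345.8] crop 669.0 305.0
farTop bracket mm -1.5 23.1
nearTop bracket mm -2.5 -23.8
tabU end near bracket mm -13.3 -4.9
tabU end far bracket mm -14.7 1.6
rack of TCP 105.3 3.6
```

```bash
python3 - <<'E'
from h import *
t=cv2.imread('pics/s2.png')
g=lambda x:np.clip((x/255.)**.6*255,0,255).astype('uint8')
cv2.imwrite('pics/c3.png',g(cv2.resize(t[285:345,265:340],(750,600),interpolation=cv2.INTER_CUBIC)))
E
```

```text
(no output)
```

View pics/c3.png

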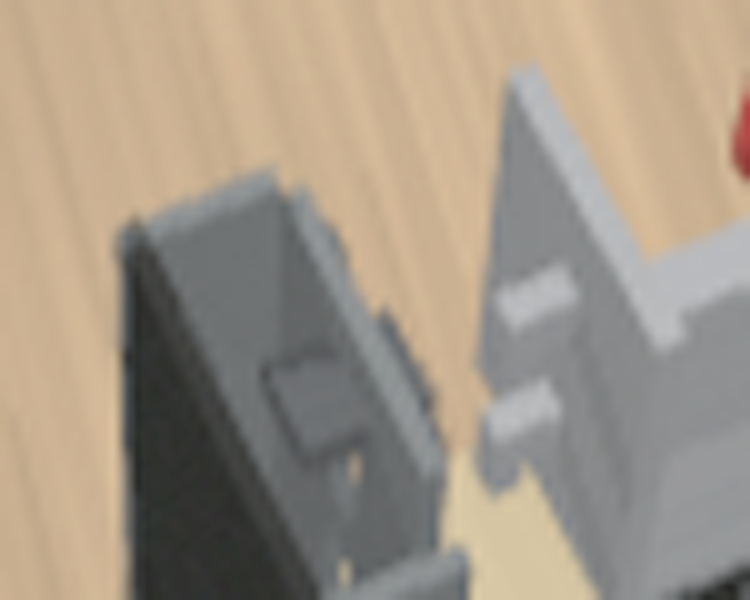

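The crop shows both tabs (at (535,300) and (520,410)) facing the strip, with the slot gaps lit at (352,465) and (343,572). The bracket sits about 0.5 to 1 mm short of the strip centre in rack +y, and its rear face is about 33 mm out. I'll lower it to hooking height and approach.

Emit:
{"fn": "apply_moves", "kwargs": {"series": [{"offset":[0,-0.1,1],"rot":[0,0.0043,0],"claw":1},{"offset":[0,0,1],"rot":[0,0,0],"claw":1},{"offset":[0,0,0.6],"rot":[0,0,0],"claw":1},{"offset":[-0.4,0,0],"rot":[0,0,0],"claw":1},{"offset":[-0.5,0,0],"rot":[0,0,0],"claw":1},{"offset":[-0.5,0,0],"rot":[0,0,0],"claw":1},{"offset":[-0.2,0,0],"rot":[0,0,0],"claw":1},{"offset":[0,0,0],"rot":[0,0,0],"claw":1}]}}

```text
time: 6.92
ee_pos: [0.5405, -0.1045, 0.1723]
ee_rot: [[0.986, 0.165, 0.004], [0.165, -0.986, 0.001], [0.004, -0.0, -1.0]]
contact_force: [-0.4, -0.3, -3.2]
gripper_width: 0.0089
finger_force: 79.0
```

```bash
cat >> h.py <<'E'
def st(z0=.0975,x0=72.,psi=9.7):
    s=arm.sense();p=s['ee_pos'];R=s['ee_rot'];a=np.radians(psi);X=np.array([np.cos(a),np.sin(a)]);Y=np.array([-X[1],X[0]]);d=(p[:2]-[.4539,-.1235])*1000
    F=s['contact_force'];print('t',round(s['time'],2),'bracket rack x %.1f y %.1f z %.1f'%(d@X-x0,d@Y,(p[2]-z0)*1000),'yang %.2f'%np.degrees(np.arctan2(R[1,1],R[0,1])),'tilt',R[:2,2].round(4),'F rack %.1f %.1f %.1f'%(F[:2]@X,F[:2]@Y,F[2]),'M',np.round(s['moment'],2))
E
python3 -c "
from h import *
st()"
```

```text
t 6.92 bracket rack x 16.6 y 4.1 z 74.8 yang -80.50 tilt [0.0042 0.0008] F rack -0.5 -0.2 -3.2 M [ 0.05 -0.04  0.02]
```

Emit:
{"fn": "apply_moves", "kwargs": {"series": [{"offset":[0,0,0.28],"rot":[0,-0.003,0],"claw":1},{"offset":[0,0,0],"rot":[0,0,0],"claw":1},{"offset":[-0.1,0,0],"rot":[0,0,0],"claw":1},{"offset":[-0.1,0,0],"rot":[0,0,0],"claw":1},{"offset":[0,0,0],"rot":[0,0,0],"claw":1},{"offset":[0,0,0],"rot":[0,0,0],"claw":1},{"offset":[0,0,0],"rot":[0,0,0],"claw":1},{"offset":[0,0,0],"rot":[0,0,0],"claw":1}]}}

```text
time: 7.58
ee_pos: [0.5394, -0.1045, 0.169]
ee_rot: [[0.986, 0.166, 0.001], [0.166, -0.986, 0.0], [0.001, 0.0, -1.0]]
contact_force: [0.1, 0.1, -3.0]
gripper_width: 0.0089
finger_force: 79.0
```

```bash
python3 -c "
from h import *
st()"
```

```text
t 7.58 bracket rack x 15.4 y 4.3 z 71.5 yang -80.44 tilt [0.0014 0.0002] F rack 0.1 0.1 -3.0 M [ 0.   -0.06 -0.02]
```

Emit:
{"fn": "apply_moves", "kwargs": {"series": [{"offset":[-0.15,0,-0.03],"rot":[0,0,0],"claw":1},{"offset":[-0.15,0,0],"rot":[0,0,0],"claw":1},{"offset":[-0.15,0,0],"rot":[0,0,0],"claw":1},{"offset":[-0.15,0,0],"rot":[0,0,0],"claw":1},{"offset":[0,0,0],"rot":[0,0,0],"claw":1},{"offset":[0,0,0],"rot":[0,0,0],"claw":1},{"offset":[0,0,0],"rot":[0,0,0],"claw":1},{"offset":[0,0,0],"rot":[0,0,0],"claw":1}]}}

```text
time: 8.25
ee_pos: [0.5335, -0.1055, 0.1693]
ee_rot: [[0.986, 0.166, 0.001], [0.166, -0.986, 0.0], [0.001, -0.0, -1.0]]
contact_force: [0.7, 0.5, -3.6]
gripper_width: 0.009
finger_force: 79.0
```

```bash
python3 -c "
from h import *
st()"
```

```text
t 8.25 bracket rack x 9.5 y 4.4 z 71.8 yang -80.44 tilt [0.0014 0.0003] F rack 0.8 0.4 -3.6 M [ 0.06 -0.05  0.03]
```

Emit:
{"fn": "apply_moves", "kwargs": {"series": [{"offset":[-0.1,0,0],"rot":[0,0,0],"claw":1},{"offset":[-0.1,0,0],"rot":[0,0,0],"claw":1},{"offset":[-0.1,0,0],"rot":[0,0,0],"claw":1},{"offset":[0,0,0],"rot":[0,0,0],"claw":1},{"offset":[0,0,0],"rot":[0,0,0],"claw":1},{"offset":[0,0,0],"rot":[0,0,0],"claw":1},{"offset":[0,0,0],"rot":[0,0,0],"claw":1},{"offset":[0,0,0],"rot":[0,0,0],"claw":1}]}}

```text
time: 8.92
ee_pos: [0.5305, -0.106, 0.1693]
ee_rot: [[0.986, 0.166, 0.001], [0.166, -0.986, 0.0], [0.001, -0.0, -1.0]]
contact_force: [-0.5, -0.2, -3.9]
gripper_width: 0.0088
finger_force: 79.0
```

```bash
python3 -c "
from h import *
st()"
```

```text
t 8.92 bracket rack x 6.4 y 4.4 z 71.8 yang -80.44 tilt [0.0013 0.0002] F rack -0.5 -0.1 -3.9 M [ 0.   -0.19  0.04]
```

Emit:
{"fn": "apply_moves", "kwargs": {"series": [{"offset":[-0.1,0,0],"rot":[0,0,0],"claw":1},{"offset":[-0.1,0,0],"rot":[0,0,0],"claw":1},{"offset":[-0.1,0,0],"rot":[0,0,0],"claw":1},{"offset":[0,0,0],"rot":[0,0,0],"claw":1},{"offset":[0,0,0],"rot":[0,0,0],"claw":1},{"offset":[0,0,0],"rot":[0,0,0],"claw":1},{"offset":[0,0,0],"rot":[0,0,0],"claw":1},{"offset":[0,0,0],"rot":[0,0,0],"claw":1}]}}

```text
time: 9.58
ee_pos: [0.5276, -0.1065, 0.1693]
ee_rot: [[0.986, 0.166, 0.002], [0.166, -0.986, 0.0], [0.002, 0.0, -1.0]]
contact_force: [2.3, 0.9, -4.7]
gripper_width: 0.0091
finger_force: 79.0
```

```bash
python3 -c "
from h import *
st()"
```

```text
t 9.58 bracket rack x 3.5 y 4.4 z 71.8 yang -80.44 tilt [0.0015 0.0002] F rack 2.4 0.5 -4.7 M [ 0.08 -0.5   0.02]
```

Emit:
{"fn": "apply_moves", "kwargs": {"series": [{"offset":[-0.1,0,0],"rot":[0,0,0],"claw":1},{"offset":[-0.1,0,0],"rot":[0,0,0],"claw":1},{"offset":[-0.1,0,0],"rot":[0,0,0],"claw":1},{"offset":[0,0,0],"rot":[0,0,0],"claw":1},{"offset":[0,0,0],"rot":[0,0,0],"claw":1},{"offset":[0,0,0],"rot":[0,0,0],"claw":1},{"offset":[0,0,0],"rot":[0,0,0],"claw":1},{"offset":[0,0,0],"rot":[0,0,0],"claw":1}]}}

```text
time: 10.25
ee_pos: [0.5246, -0.107, 0.1693]
ee_rot: [[0.986, 0.166, 0.001], [0.166, -0.986, 0.0], [0.001, 0.0, -1.0]]
contact_force: [3.5, 0.9, -4.2]
gripper_width: 0.0088
finger_force: 79.0
```

```bash
python3 -c "
from h import *
st()"
```

```text
t 10.25 bracket rack x 0.5 y 4.4 z 71.8 yang -80.44 tilt [0.0014 0.0002] F rack 3.6 0.3 -4.2 M [ 0.14 -0.64 -0.03]
```

Emit:
{"fn": "apply_moves", "kwargs": {"series": [{"offset":[-0.05,0,0],"rot":[0,0,0],"claw":1},{"offset":[-0.05,0,0],"rot":[0,0,0],"claw":1},{"offset":[-0.03,0,0],"rot":[0,0,0],"claw":1},{"offset":[0,0,0],"rot":[0,0,0],"claw":1},{"offset":[0,0,0],"rot":[0,0,0],"claw":1},{"offset":[0,0,0],"rot":[0,0,0],"claw":1},{"offset":[0,0,0],"rot":[0,0,0],"claw":1},{"offset":[0,0,0],"rot":[0,0,0],"claw":1}]}}

```text
time: 10.92
ee_pos: [0.5233, -0.1072, 0.1693]
ee_rot: [[0.986, 0.166, 0.001], [0.166, -0.986, 0.0], [0.001, -0.0, -1.0]]
contact_force: [2.8, -0.0, -3.3]
gripper_width: 0.0089
finger_force: 78.7
```

```bash
python3 -c "
from h import *
st()"
```

```text
t 10.92 bracket rack x -0.9 y 4.4 z 71.8 yang -80.44 tilt [0.0014 0.0002] F rack 2.7 -0.5 -3.3 M [ 0.12 -0.88  0.02]
```

Emit:
{"fn": "apply_moves", "kwargs": {"series": [{"offset":[-0.05,0,0],"rot":[0,0,0],"claw":1},{"offset":[-0.05,0,0],"rot":[0,0,0],"claw":1},{"offset":[0,0,0],"rot":[0,0,0],"claw":1},{"offset":[0,0,0],"rot":[0,0,0],"claw":1},{"offset":[0,0,0],"rot":[0,0,0],"claw":1},{"offset":[0,0,0],"rot":[0,0,0],"claw":1},{"offset":[0,0,0],"rot":[0,0,0],"claw":1},{"offset":[0,0,0],"rot":[0,0,0],"claw":1}]}}

```text
time: 11.58
ee_pos: [0.5228, -0.1073, 0.1695]
ee_rot: [[0.986, 0.166, 0.003], [0.166, -0.986, 0.0], [0.003, 0.0, -1.0]]
contact_force: [4.8, 2.0, -5.1]
gripper_width: 0.0092
finger_force: 78.8
```

```bash
python3 -c "
from h import *
st()"
```

```text
t 11.58 bracket rack x -1.3 y 4.4 z 72.0 yang -80.44 tilt [0.0026 0.0002] F rack 5.1 1.2 -5.1 M [ 0.25 -1.   -0.05]
```

Emit:
{"fn": "apply_moves", "kwargs": {"series": [{"offset":[0.06,0,0.1],"rot":[0,0,0],"claw":1},{"offset":[0,0,0.1],"rot":[0,0,0],"claw":1},{"offset":[0,0,0.1],"rot":[0,0,0],"claw":1},{"offset":[0,0,0.1],"rot":[0,0,0],"claw":1},{"offset":[0,0,0.1],"rot":[0,0,0],"claw":1},{"offset":[0,0,0],"rot":[0,0,0],"claw":1},{"offset":[0,0,0],"rot":[0,0,0],"claw":1},{"offset":[0,0,0],"rot":[0,0,0],"claw":1}]}}

```text
time: 12.25
ee_pos: [0.5231, -0.1075, 0.1645]
ee_rot: [[0.986, 0.166, 0.002], [0.166, -0.986, -0.0], [0.002, 0.0, -1.0]]
contact_force: [4.4, 0.7, 0.5]
gripper_width: 0.0088
finger_force: 79.9
```

```bash
python3 -c "
from h import *
st()"
```

```text
t 12.25 bracket rack x -1.1 y 4.2 z 67.0 yang -80.45 tilt [ 0.002  -0.0001] F rack 4.5 -0.1 0.5 M [ 0.12 -0.9  -0.05]
```

Emit:
{"fn": "apply_moves", "kwargs": {"series": [{"offset":[0,0,0.1],"rot":[0,0,0],"claw":1},{"offset":[0,0,0.1],"rot":[0,0,0],"claw":1},{"offset":[0,0,0.1],"rot":[0,0,0],"claw":1},{"offset":[0,0,0.1],"rot":[0,0,0],"claw":1},{"offset":[0,0,0],"rot":[0,0,0],"claw":1},{"offset":[0,0,0],"rot":[0,0,0],"claw":1},{"offset":[0,0,0],"rot":[0,0,0],"claw":1},{"offset":[0,0,0],"rot":[0,0,0],"claw":1}]}}

```text
time: 12.92
ee_pos: [0.5231, -0.1075, 0.1607]
ee_rot: [[0.986, 0.166, 0.002], [0.166, -0.986, 0.0], [0.002, 0.0, -1.0]]
contact_force: [4.9, 0.9, 5.8]
gripper_width: 0.0096
finger_force: 80.6
```

```bash
python3 -c "
from h import *
st()"
```

```text
t 12.92 bracket rack x -1.1 y 4.1 z 63.2 yang -80.46 tilt [0.0023 0.0001] F rack 5.0 0.1 5.8 M [ 0.22 -0.91 -0.04]
```

Emit:
{"fn": "apply_moves", "kwargs": {"series": [{"offset":[0,0,0.1],"rot":[0,0,0],"claw":1},{"offset":[0,0,0.05],"rot":[0,0,0],"claw":1},{"offset":[0,0,0.05],"rot":[0,0,0],"claw":1},{"offset":[0,0,0],"rot":[0,0,0],"claw":1},{"offset":[0,0,0],"rot":[0,0,0],"claw":1},{"offset":[0,0,0],"rot":[0,0,0],"claw":1},{"offset":[0,0,0],"rot":[0,0,0],"claw":1},{"offset":[0,0,0],"rot":[0,0,0],"claw":1}]}}

```text
time: 13.58
ee_pos: [0.5232, -0.1075, 0.159]
ee_rot: [[0.986, 0.166, 0.003], [0.166, -0.986, 0.0], [0.003, 0.0, -1.0]]
contact_force: [2.7, 2.2, 9.7]
gripper_width: 0.0089
finger_force: 81.1
```

```bash
python3 -c "
from h import *
st()"
```

```text
t 13.58 bracket rack x -1.0 y 4.1 z 61.5 yang -80.46 tilt [0.0026 0.0004] F rack 3.0 1.7 9.7 M [ 0.23 -0.62  0.03]
```

Emit:
{"fn": "apply_moves", "kwargs": {"series": [{"offset":[0,0,0.05],"rot":[0,0,0],"claw":1},{"offset":[0,0,0.05],"rot":[0,0,0],"claw":1},{"offset":[0,0,0],"rot":[0,0,0],"claw":1},{"offset":[0,0,0],"rot":[0,0,0],"claw":1},{"offset":[0,0,0],"rot":[0,0,0],"claw":1},{"offset":[0,0,0],"rot":[0,0,0],"claw":1},{"offset":[0,0,0],"rot":[0,0,0],"claw":1},{"offset":[0,0,0],"rot":[0,0,0],"claw":1}]}}

```text
time: 14.25
ee_pos: [0.5233, -0.1075, 0.1585]
ee_rot: [[0.986, 0.166, 0.003], [0.166, -0.986, 0.001], [0.003, -0.0, -1.0]]
contact_force: [3.2, 1.4, 13.6]
gripper_width: 0.009
finger_force: 81.8
```

```bash
python3 -c "
from h import *
st();snap('side','s3.png')"
```

```text
t 14.25 bracket rack x -0.9 y 4.1 z 61.0 yang -80.45 tilt [0.003  0.0007] F rack 3.4 0.9 13.6 M [ 0.29 -0.31 -0.03]
```

```bash
python3 - <<'E'
from h import *
t=cv2.imread('pics/s3.png')
g=lambda x:np.clip((x/255.)**.6*255,0,255).astype('uint8')
cv2.imwrite('pics/c4.png',g(cv2.resize(t[290:350,265:340],(750,600),interpolation=cv2.INTER_CUBIC)))
E
```

```text
(no output)
```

View pics/c4.png

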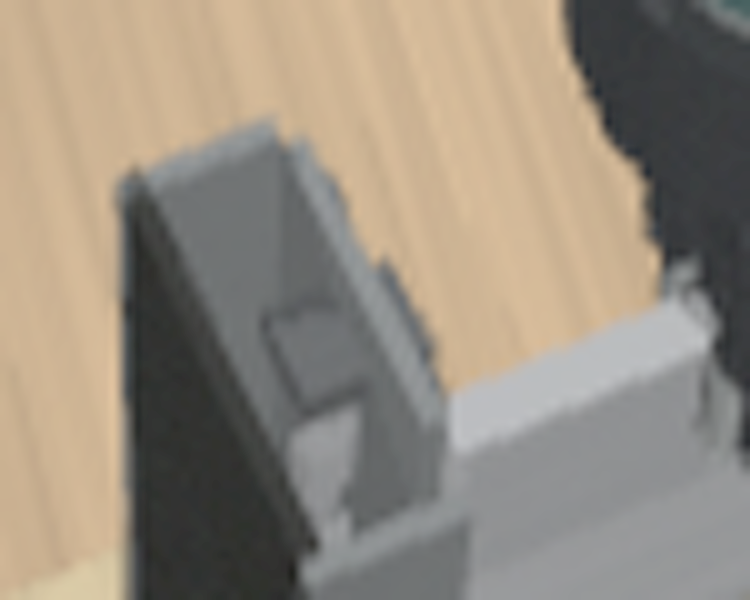

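The crop shows both tabs behind the strip at (325,460) and the catch nose fully out again at (405,310), the same as when it was free. I'll check the lock with a gentle lift, then release.

Emit:
{"fn": "apply_moves", "kwargs": {"series": [{"offset":[0,0,-0.08],"rot":[0,0,0],"claw":1},{"offset":[0,0,-0.08],"rot":[0,0,0],"claw":1},{"offset":[0,0,-0.08],"rot":[0,0,0],"claw":1},{"offset":[0,0,-0.06],"rot":[0,0,0],"claw":1},{"offset":[0,0,0],"rot":[0,0,0],"claw":1},{"offset":[0,0,0],"rot":[0,0,0],"claw":1},{"offset":[0,0,0],"rot":[0,0,0],"claw":1},{"offset":[0,0,0],"rot":[0,0,0],"claw":1}]}}

```text
time: 14.97
ee_pos: [0.523, -0.1074, 0.1604]
ee_rot: [[0.986, 0.166, 0.002], [0.166, -0.986, -0.0], [0.002, 0.0, -1.0]]
contact_force: [4.9, 0.3, 2.9]
gripper_width: 0.0088
finger_force: 80.2
```

```bash
python3 -c "
from h import *
st()"
```

```text
t 14.97 bracket rack x -1.1 y 4.2 z 62.9 yang -80.45 tilt [ 0.0017 -0.0001] F rack 4.8 -0.6 2.9 M [ 0.05 -1.23  0.02]
```

Emit:
{"fn": "apply_moves", "kwargs": {"series": [{"offset":[0.05,0,0],"rot":[0,0,0],"claw":1},{"offset":[0,0,0],"rot":[0,0,0],"claw":1},{"offset":[0,0,0],"rot":[0,0,0],"claw":0.5},{"offset":[0,0,0],"rot":[0,0,0],"claw":0.3},{"offset":[0,0,0],"rot":[0,0,0],"claw":0.3},{"offset":[0,0,0],"rot":[0,0,0],"claw":0.3},{"offset":[0,0,0],"rot":[0,0,0],"claw":0.3},{"offset":[0,0,0],"rot":[0,0,0],"claw":0.3}]}}

```text
time: 15.63
ee_pos: [0.5229, -0.1071, 0.1601]
ee_rot: [[0.986, 0.166, 0.0], [0.166, -0.986, 0.0], [0.0, -0.0, -1.0]]
contact_force: [-0.4, 0.0, -0.7]
gripper_width: 0.0599
finger_force: 0.0
```

```bash
python3 -c "
from h import *
st();print(arm.sense()['gripper_width'])"
```

```text
t 15.63 bracket rack x -1.3 y 4.5 z 62.6 yang -80.45 tilt [0.0002 0.0005] F rack -0.4 0.1 -0.7 M [ 0.01  0.01 -0.02]
0.0599178105540439
```

Released with no contact force. I'll raise the gripper, back away and look.

Emit:
{"fn": "apply_moves", "kwargs": {"series": [{"offset":[0,0,-1],"rot":[0,0,0],"claw":0.3},{"offset":[0,0,-3],"rot":[0,0,0],"claw":0.3},{"offset":[0,0,-3.5],"rot":[0,0,0],"claw":0.3},{"offset":[0,0,-3.5],"rot":[0,0,0],"claw":0.3},{"offset":[0,0,-3.5],"rot":[0,0,0],"claw":0.3},{"offset":[0,-4,0],"rot":[0,0,0],"claw":0.3},{"offset":[0,-4,0],"rot":[0,0,0],"claw":0.3},{"offset":[0,-4,0],"rot":[0,0,0],"claw":0.3}]}}

```text
time: 16.3
ee_pos: [0.5029, 0.0118, 0.3068]
ee_rot: [[0.987, 0.164, 0.003], [0.164, -0.987, 0.001], [0.003, -0.001, -1.0]]
contact_force: [-0.3, 0.7, 0.6]
gripper_width: 0.0599
finger_force: 0.0
```

Emit:
{"fn": "apply_moves", "kwargs": {"series": [{"offset":[0,-4,0],"rot":[0,0,0],"claw":0.3},{"offset":[0,-4,0],"rot":[0,0,0],"claw":0.3},{"offset":[0,-4,0],"rot":[0,0,0],"claw":0.3},{"offset":[0,-4,0],"rot":[0,0,0],"claw":0.3},{"offset":[0,-4,0],"rot":[0,0,0],"claw":0.3},{"offset":[0,-4,0],"rot":[0,0,0],"claw":0.3},{"offset":[0,0,0],"rot":[0,0,0],"claw":0.3},{"offset":[0,0,0],"rot":[0,0,0],"claw":0.3}]}}

```text
time: 16.97
ee_pos: [0.4623, 0.2504, 0.3054]
ee_rot: [[0.985, 0.172, 0.001], [0.172, -0.985, 0.0], [0.001, -0.0, -1.0]]
contact_force: [-0.2, -0.6, -0.9]
gripper_width: 0.0594
finger_force: 0.0
```

```bash
python3 - <<'E'
from h import *
t=snap('top','t4.png');s=snap('side','s4.png')
g=lambda x:np.clip((x/255.)**.6*255,0,255).astype('uint8')[...,::-1]
o=np.zeros((560,800,3),np.uint8)
o[:320,:400]=cv2.resize(t[170:250,375:475],(400,320),interpolation=cv2.INTER_CUBIC)
o[:,400:]=cv2.resize(s[285:411,260:350],(400,560),interpolation=cv2.INTER_CUBIC)
o[320:,:320]=cv2.resize(t[:,:],(320,240))
cv2.imwrite('pics/c5.png',g(o))
E
```

```text
(no output)
```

View pics/c5.png

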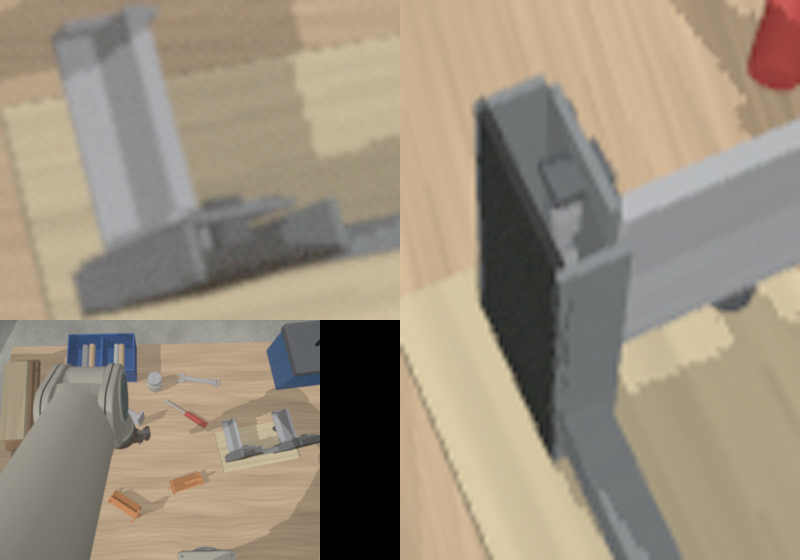

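```bash
python3 - <<'E'
from h import *
for f in('s3','s4'):
    im=cv2.imread(f'pics/{f}.png')
    print(f,[np.round(edge(im,a,b,half=3)[k],2).tolist() for a,b in [((311,328.5),(330,321.5)),((311,335),(330,327))] for k in(0,1,2)])
E
```

```text
s3 [[310.9, 328.27], [329.58, 320.49], 0.14000000059604645, [310.94, 334.86], [329.9, 326.77], 0.15000000596046448]
s4 [[310.87, 326.56], [330.25, 325.29], 0.7799999713897705, [310.73, 334.37], [329.63, 326.15], 0.09000000357627869]
```

The released bracket rose only about 0.5 px (roughly 1 mm), evenly along the rib, so it is level and held by the catch. If it were unlocked, the buffer would lift it about 5 mm.

```bash
python3 -c "
from plant import arm
print(arm.close_job())"
```

```text
the job is handed in; nothing more can be done
None
```

The bracket hangs on the free post with both tabs hooked and the catch snapped out over its top edge, level and in line with its neighbour; the job was handed in at about 17 s, with nothing else on the bench deliberately touched.

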